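# Put the mixed-up bearing-ring stacks back on their own loading stations

### The job

The three stacks of bearing rings have been loaded on one another's stations: rearrange them so that each stands upright and fully down inside the rim of the station in the colour of its grip. The grey station is spare, so a stack can wait there meanwhile, but none may stay there. Keep the stacks upright, set them down rather than dropping them, and leave the blue bin, the oil bottle and the wrench where they are.

Things in the scene. Friction and masses are not known exactly. Their poses are not given: they have to be found in the camera images.
- red_stack: loose upright stack, 114 mm tall, 0.3-0.55 kg. Origin: centre of underside; z up. From the origin up: white foot, 62 mm diameter, 0-10 mm; four steel bearing rings, 52 mm diameter, to 70; red collar, 36 mm diameter, to 76; red cylindrical grip, 28 mm diameter, 76-114 mm (take it here from above, at about 102). Round: any yaw will do. Starts in a station of another colour.
- yellow_stack: loose upright stack, 114 mm tall, 0.3-0.55 kg. Origin: centre of underside; z up. From the origin up: white foot, 62 mm diameter, 0-10 mm; four steel bearing rings, 52 mm diameter, to 70; yellow collar, 36 mm diameter, to 76; yellow cylindrical grip, 28 mm diameter, 76-114 mm (take it here from above, at about 102). Round: any yaw will do. Starts in a station of another colour.
- green_stack: loose upright stack, 114 mm tall, 0.3-0.55 kg. Origin: centre of underside; z up. From the origin up: white foot, 62 mm diameter, 0-10 mm; four steel bearing rings, 52 mm diameter, to 70; green collar, 36 mm diameter, to 76; green cylindrical grip, 28 mm diameter, 76-114 mm (take it here from above, at about 102). Round: any yaw will do. Starts in a station of another colour.
- red_station: fixed round station. Origin: centre of its underside on the deck (z = 0). Black flange, 124 mm diameter; white floor 8 mm above the deck inside a red rim (inner diameter 84, outer 108, top at 13 mm). Sensor post 30 mm high at 76 mm along its +x. Home of the red stack, whose origin then is 8 mm above this one.
- yellow_station: fixed round station. Origin: centre of its underside on the deck (z = 0). Black flange, 124 mm diameter; white floor 8 mm above the deck inside a yellow rim (inner diameter 84, outer 108, top at 13 mm). Sensor post 30 mm high at 76 mm along its +x. Home of the yellow stack, whose origin then is 8 mm above this one.
- green_station: fixed round station. Origin: centre of its underside on the deck (z = 0). Black flange, 124 mm diameter; white floor 8 mm above the deck inside a green rim (inner diameter 84, outer 108, top at 13 mm). Sensor post 30 mm high at 76 mm along its +x. Home of the green stack, whose origin then is 8 mm above this one.
- grey_station: fixed round station. Origin: centre of its underside on the deck (z = 0). Black flange, 124 mm diameter; white floor 8 mm above the deck inside a grey rim (inner diameter 84, outer 108, top at 13 mm). Sensor post 30 mm high at 76 mm along its +x. Spare: home of no stack, empty at the start.
- ring_bin: blue open bin of loose rings, 200 x 140 mm, 65 mm high, 1.8 kg; origin: centre of its underside. Bystander.
- oil_bottle: amber oil bottle with black cap, 56 mm diameter, 150 mm tall, loose; origin: centre of its underside. Bystander.
- wrench: steel wrench 180 mm long lying flat on the deck, loose; origin on its underside near the middle, x axis along it. Bystander.

How it is judged:
By the outcome, as a careful person would: the job done as asked, in the order asked, and still so for the second after the job is handed in, with the robot touching nothing.
It also fails if it takes over 83 s, if anything falls off the work surface, if the arm or the gripper's body presses on something with over 40 N, if the wrist force passes 120 N, or if a joint passes its speed limit or range.

### The arm

A 7-joint arm with a two-finger parallel gripper is mounted at the origin on the work surface. World frame = base frame: x ahead of the robot, y to its left, z up, the work surface at z = 0. Lengths are in m, angles in degrees, forces in N, time in s.
With the tool pointing down it reaches from about 0.4 to 0.85 m from the base axis. Payload 10.4 kg.
Tool frame: the origin (TCP) lies midway between the tips of the shut fingers; the grasp point (between the pads) lies 19 mm behind it; x points along the fingers, y is the direction in which the jaws open and shut, and the axes are right-handed (so a half turn about x gives the same grasp; the last joint's range is limited). The gripper opens to 85 mm and grips with 20 to 120 N. Pads are 22 mm wide; open, the fingers measure 114 mm over their backs; the gripper's body (76 mm by 85 mm) begins 54 mm behind the grasp point. The pads swing forward as they close: fully open they stand 13 mm farther back than shut.
Start: joints at [-66.612, 19.034, -3.707, 83.658, 1.238, 77.344, -5.071], TCP at [0.261, 0.568, 0.231] pointing down, gripper open.
Joint ranges: [-148.97, 148.97], [-28.65, 121.19], [-84.17, 76.75], [9.2, 138.47], [-72.65, 252.65], [3.7, 117.97], [-149.18, 149.18]. Speed limits (degrees/s): [127.2, 127.2, 159.86, 159.86, 180, 180, 180].

### API

Orientations are given as [roll, pitch, yaw] about the fixed x, y, z axes, in that order (R = Rz(yaw) Ry(pitch) Rx(roll)).
In Python, from plant import r gives the robot as it stands.
- The arm moves only by the tool play_rows, never from a script. Its argument "rows" is a list that holds one entry, the list of rows, each a list of 5 numbers: the shift along the tool's x, y, z in m, then the turn about the tool's x in rad, then the finger opening in m, from 0 to 0.0854. A call has 1 to 12 rows; each row shifts and turns the commanded pose from where the row before left it, along the tool's axes as they then stand; what a row does not reach is not made up. A row lasts 1/10 s, in which the tool goes at most 50 mm and 8.59 degrees, less where a joint would pass 70% of its speed; a pose out of reach is approached as far as the arm can. A call with a gripper value outside its range is refused whole. The fingers move at their own pace and stop on an object; "squeeze" is the grip in N (left out, the last holds). Time passes only in rows, so rows that do not move let the fingers close. It gives the time, the measured TCP pose, the force and the opening at its end, in the units of the state.
- r.sense(): the state, without advancing time (a new reading comes with each control period).
- r.get_image(name): name is "side" or "top" or "wrist"; returns a dict with "pixels" (400x640x3 uint8, blue, green, red), "fov_y" (degrees; the focal length in pixels is half the picture's height over the tangent of half this angle, whatever the lens; pixels are square), "cx", "cy" (the principal point, pixels), "extrinsics" (4x4, takes a point from camera to world coordinates). Camera axes: x right, y down, z forward; pixel columns grow to the right and rows downward; lengths in m; the calibration is good to about 2 mm. The wrist camera is an equidistant fisheye: a pixel r from the principal point sees the ray r / f radians off the axis. A picture is of the moment at which its call begins. There is no depth.
- r.finish_job(): hands the job in, once; it reports no verdict.
The state is a dict: "time_s": time; "joints": joint angles; "qd": joint speeds; "joint_efforts": joint torques, N m; "eef_pos": TCP position; "orientation": TCP orientation; "contact_force": force on the tool from outside, world axes, zero at the start; "moment": the same for the moment, N m; "finger_gap": finger opening in m.
Only numpy, scipy, OpenCV 4.12 (cv2) and the standard library are available. Lean on these libraries where they do the work, as an engineer would, in place of code of your own. Each camera call takes 0.05 s, during which the arm holds its last target.

## Working session

There is one attempt and no reset: what is moved stays moved. The work goes in short steps, Python scripts to look and compute and a tool call to move; the robot and the scene stay as the last step left them, time stands still between calls to the robot, and variables do not carry over. Pictures are saved under pics/ and viewed, and the job is handed in when it is done.

Besides the shell and the picture viewer there is one more tool, called after ">>>" as name(argument=value, ...) on one line, values as JSON. play_rows: Moves the arm, as the interface text tells. Its arguments: {"type":"object","properties":{"rows":{"type":"array","items":{"type":"array","items":{"type":"array","items":{"type":"number"}}}},"squeeze":{"type":"number"}},"required":["rows"]}

```bash
mkdir -p pics; python3 - <<'E'
from plant import r
import cv2,pickle
s=r.sense();print(s)
d={}
for n in("top","side","wrist"):
    im=r.get_image(n);d[n]=im;cv2.imwrite(f"pics/{n}0.png",im["pixels"]);print(n,im["fov_y"],im["cx"],im["cy"],im["extrinsics"])
pickle.dump(d,open("im0.pkl","wb"))
E
```

```text
{'time_s': 0.0, 'joints': array([-66.61143886,  19.07222465,  -3.70399153,  83.70600659,
         1.23888264,  77.34444863,  -5.07131491]), 'qd': array([-0.01222226,  0.02616444, -0.02917121,  0.1313684 , -0.06594177,
        0.10782206, -0.0115443 ]), 'joint_efforts': array([ 7.51771531e-04, -6.25458670e+01,  4.95142175e-02, -3.91594040e+01,
        1.62075937e-02,  1.00887546e-02,  4.90549689e-05]), 'eef_pos': array([0.2608849 , 0.5675276 , 0.23051308]), 'orientation': array([ -85.74279402,   89.917168  , -110.42826524]), 'contact_force': array([0.0721137 , 0.21145888, 0.97182258]), 'moment': array([ 0.05270121, -0.00442369,  0.00793903]), 'finger_gap': 0.08535468340483321}
top 54.156221547287124 320.331717139194 203.49382538660643 [[ 0.01591005 -0.99728001  0.07196842  0.51959256]
 [-0.9998428  -0.01530491  0.00895219  0.01153055]
 [-0.00782637 -0.07209953 -0.99736674  1.47785317]
 [ 0.          0.          0.          1.        ]]
side 52.54867422214918 322.2436429434463 198.07274437596865 [[-0.9995047  -0.01429129  0.0280376   0.55758676]
 [-0.03036862  0.67163972 -0.74025525  0.8376637 ]
 [-0.00825197 -0.74074007 -0.67174106  0.80284754]
 [ 0.          0.          0.          1.        ]]
wrist 65.70646984690485 319.18188233614006 195.31046647221817 [[ 0.41855089  0.86031444  0.29098833  0.18667559]
 [ 0.90819144 -0.39582747 -0.13604752  0.60153721]
 [-0.00186247  0.32121592 -0.94700415  0.37347812]
 [ 0.          0.          0.          1.        ]]
```

View pics/top0.png

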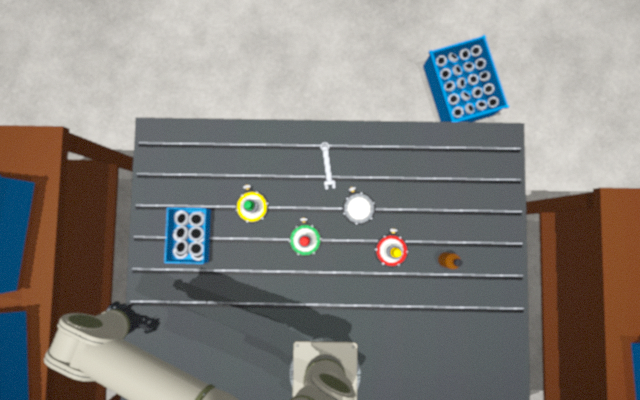

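View pics/side0.png

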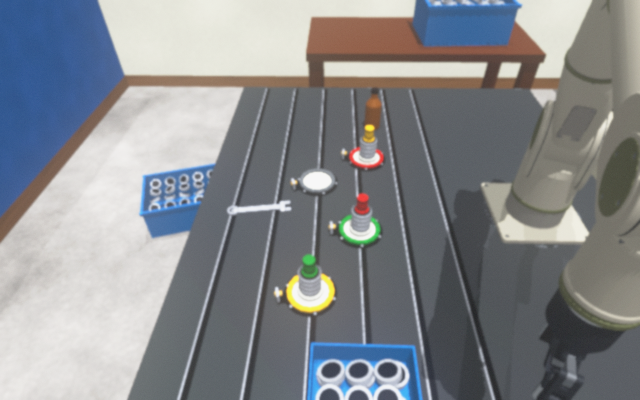

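View pics/wrist0.png

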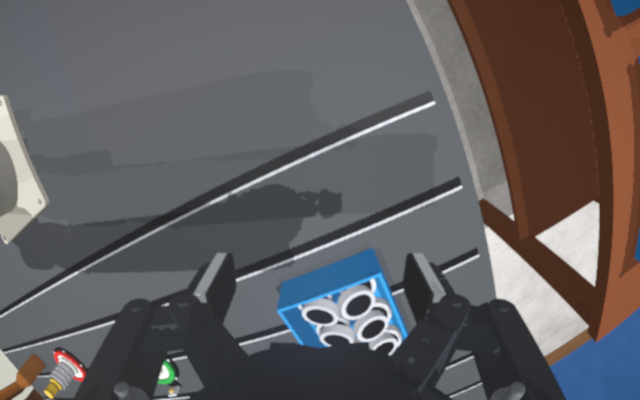

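```bash
cat > h.py <<'E'
import numpy as np,cv2,pickle
from scipy.optimize import least_squares
def f(im): return 200/np.tan(np.radians(im["fov_y"]/2))
def proj(im,P):
    T=np.linalg.inv(im["extrinsics"]);c=(T[:3,:3]@np.asarray(P,float).T).T+T[:3,3]
    return np.c_[im["cx"]+f(im)*c[:,0]/c[:,2],im["cy"]+f(im)*c[:,1]/c[:,2]]
def unproj(im,u,v,z):
    d=im["extrinsics"][:3,:3]@np.array([(u-im["cx"])/f(im),(v-im["cy"])/f(im),1]);o=im["extrinsics"][:3,3]
    return o+d*(z-o[2])/d[2]
def circ(x,y,z,R,n=60):
    a=np.linspace(0,2*np.pi,n,endpoint=False);return np.c_[x+R*np.cos(a),y+R*np.sin(a),0*a+z]
def masks(im):
    h=cv2.cvtColor(im["pixels"],cv2.COLOR_BGR2HSV);H,S,V=[h[...,i].astype(int) for i in range(3)]
    s=(S>110)&(V>50)
    return dict(red=s&((H<6)|(H>172)),yellow=s&(H>=18)&(H<=34)&(V>110),green=s&(H>45)&(H<85))
def hullcent(im,segs):
    # centroid of union silhouette of cylinders [(x,y,z0,z1,R)], drawn 16x
    k=8;pts=[]
    for x,y,z0,z1,R in segs: pts.append(cv2.convexHull(proj(im,np.r_[circ(x,y,z0,R),circ(x,y,z1,R)]).astype(np.float32)))
    m=cv2.moments(pts[0]); return np.array([m["m10"]/m["m00"],m["m01"]/m["m00"]]),m["m00"]
E
python3 - <<'E'
from h import *
d=pickle.load(open("im0.pkl","rb"))
for n in("top","side"):
    im=d[n]
    for c,m in masks(im).items():
        k,l,st,ce=cv2.connectedComponentsWithStats(m.astype(np.uint8))
        for i in range(1,k):
            if st[i,4]>25:print(n,c,st[i],ce[i].round(1),unproj(im,*ce[i],.011).round(3),unproj(im,*ce[i],.103).round(3))
    cv2.imwrite(f"pics/{n}0z.png",cv2.resize(im["pixels"][170:290,220:420] if n=="top" else im["pixels"][110:320,240:400],None,fx=4 if n=="top" else 2.8,fy=4 if n=="top" else 2.8,interpolation=cv2.INTER_CUBIC))
E
```

```text
top red [376 235  32  32 296] [391.8 250.3] [ 0.455 -0.244  0.011] [ 0.459 -0.228  0.103]
top red [300 236  10  10  79] [304.2 240.6] [0.486 0.083 0.011] [0.488 0.078 0.103]
top yellow [237 191  30  31 288] [251.5 206.1] [0.612 0.284 0.011] [0.606 0.267 0.103]
top yellow [390 247  12  11  99] [395.4 252.3] [ 0.448 -0.258  0.011] [ 0.452 -0.241  0.103]
top green [244 201  10   9  74] [248.6 204.9] [0.616 0.295 0.011] [0.61  0.277 0.103]
top green [290 225  30  30 219] [304.9 239.6] [0.489 0.08  0.011] [0.491 0.076 0.103]
side red [349 147  35  22 223] [365.5 159.3] [ 0.456 -0.225  0.011] [ 0.468 -0.102  0.103]
side red [355 193  14  21 221] [361.9 203.8] [ 0.476 -0.013  0.011] [0.486 0.086 0.103]
side yellow [363 124  12  18 176] [368.8 132.7] [ 0.437 -0.382  0.011] [ 0.451 -0.24   0.103]
side yellow [285 274  50  39 573] [310.2 295.7] [0.608 0.3   0.011] [0.602 0.362 0.103]
side green [339 215  42  30 303] [359.6 231.9] [0.487 0.097 0.011] [0.495 0.183 0.103]
side green [303 255  13  11 107] [308.5 259.8] [0.618 0.195 0.011] [0.611 0.269 0.103]
side green [302 268  15   9  56] [309.9 273.4] [0.612 0.236 0.011] [0.606 0.306 0.103]
```

View pics/top0z.png

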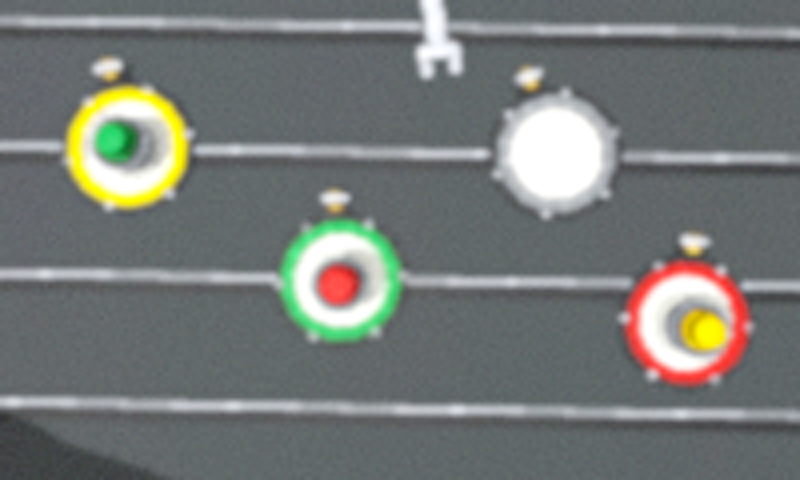

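```bash
cat >> h.py <<'E'
def blob(m,near,rad,hull=False):
    k,l,st,ce=cv2.connectedComponentsWithStats(m.astype(np.uint8))
    sel=np.zeros(m.shape,np.uint8)
    for i in range(1,k):
        if st[i,4]>20 and np.hypot(*(ce[i]-near))<rad: sel[l==i]=1
    p=np.argwhere(sel)[:,::-1]
    if hull:
        q=cv2.convexHull(p.astype(np.float32));M=cv2.moments(q);return np.array([M["m10"]/M["m00"],M["m01"]/M["m00"]])
    return p.mean(0)
def fit(obs,x0):
    # obs list of (im,uv,z0,z1,R)
    g=lambda p:np.concatenate([(hullcent(im,[(p[0],p[1],a,b,R)])[0]-uv) for im,uv,a,b,R in obs])
    s=least_squares(g,x0,x_scale=.01,diff_step=1e-3);return s.x,s.fun
E
python3 - <<'E'
from h import *
d=pickle.load(open("im0.pkl","rb"));t,s=d["top"],d["side"]
mt,ms=masks(t),masks(s)
for c,a,b,x0 in(("red",(391.8,250.3),(365.5,159.3),(.455,-.244)),("yellow",(251.5,206.1),(310,296),(.61,.284)),("green",(305,239.6),(359.6,232),(.489,.08))):
    ut,us=blob(mt[c],a,6,1),blob(ms[c],b,6,1)
    print("station",c,fit([(t,ut,.005,.013,.054)],x0)[0].round(4),fit([(s,us,.005,.013,.054)],x0)[0].round(4))
g=cv2.cvtColor(t["pixels"],cv2.COLOR_BGR2GRAY);m=np.zeros_like(g);m[190:226,343:377]=(g[190:226,343:377]>215)
k,l,st,ce=cv2.connectedComponentsWithStats(m);i=st[1:,4].argmax()+1;print(st[i],ce[i]);print("grey",unproj(t,*ce[i],.009).round(4))
g=cv2.cvtColor(s["pixels"],cv2.COLOR_BGR2GRAY);m=np.zeros_like(g);m[168:196,300:337]=(g[168:196,300:337]>205)
k,l,st,ce=cv2.connectedComponentsWithStats(m);i=st[1:,4].argmax()+1;print(st[i],ce[i]);print("grey",unproj(s,*ce[i],.009).round(4))
for c,a,b,x0 in(("red",(304,240.6),(362,204),(.487,.08)),("yellow",(395.4,252.3),(368.8,132.7),(.452,-.24)),("green",(248.6,204.9),(309.2,265),(.61,.28))):
    ut,us=blob(mt[c],a,5),blob(ms[c],b,11,1)
    A=(t,ut,.088,.122,.014);B=(s,us,.082,.122,.0145)
    print("stack",c,fit([A],x0)[0].round(4),fit([B],x0)[0].round(4),*[q.round(4) for q in fit([A,B],x0)])
# wrench,bin,bottle reference
E
```

```text
station red [ 0.4549 -0.243 ] [ 0.454  -0.2403]
station yellow [0.6113 0.284 ] [0.6094 0.287 ]
station green [0.4895 0.081 ] [0.4877 0.0834]
[347 197  24  23 435] [358.47126437 207.99310345]
grey [ 0.6108 -0.1189  0.009 ]
[303 172  29  18 402] [316.78358209 180.35323383]
grey [ 0.6099 -0.1176  0.009 ]
stack red [0.4879 0.078 ] [0.4856 0.0842] [0.4863 0.0809] [-0.8516  0.4397 -0.3193 -0.8837]
stack yellow [ 0.4526 -0.2401] [ 0.4509 -0.2416] [ 0.4517 -0.2405] [ 0.1066  0.2603 -0.2364  0.2035]
stack green [0.6097 0.2762] [0.609  0.2856] [0.6093 0.282 ] [-1.66    0.0742 -0.0516 -1.2995]
```

```bash
cat >> h.py <<'E'
from scipy.spatial.transform import Rotation as Ro
def delta(*targets):
    from plant import r
    s=r.sense();R=Ro.from_euler("xyz",s["orientation"],degrees=True).as_matrix();p=s["eef_pos"]
    print("t",s["time_s"],"p",p.round(4),"rpy",s["orientation"].round(1),"F",s["contact_force"].round(1),"gap",round(s["finger_gap"],4),"j",s["joints"].round(0), "toolx",R[:,0].round(4))
    for T in targets:
        d=R.T@(np.array(T)-p);print(T,d.round(4));p=np.array(T)
E
python3 -c "
from h import *
delta((.609,.280,.23),(.609,.28,.09))"
```

```text
t 0.15 p [0.2609 0.5676 0.2307] rpy [ -85.6   89.9 -110.3] F [-0. -0. -0.] gap 0.0854 j [-67.  19.  -4.  84.   1.  77.  -5.] toolx [-4.e-04 -1.e-03 -1.e+00]
(0.609, 0.28, 0.23) [ 0.0009 -0.116   0.4364]
(0.609, 0.28, 0.09) [ 1.4e-01  1.0e-04 -0.0e+00]
```

>>> play_rows(rows=[[[0,-0.003,0.01,0,0.0854],[0,-0.005,0.02,0,0.0854],[0,-0.008,0.03,0,0.0854],[0,-0.01,0.036,0,0.0854],[0,-0.01,0.036,0,0.0854],[0,-0.01,0.036,0,0.0854],[0,-0.01,0.036,0,0.0854],[0,-0.01,0.036,0,0.0854],[0,-0.01,0.036,0,0.0854],[0,-0.01,0.036,0,0.0854],[0,-0.01,0.036,0,0.0854],[0,-0.01,0.036,0,0.0854]]], squeeze=40)

```text
time_s: 1.35
eef_pos: [0.567, 0.3091, 0.2313]
orientation: [-26.0, 90.0, -50.7]
contact_force: [-0.1, -0.3, 1.3]
finger_gap: 0.0854
```

>>> play_rows(rows=[[[0,-0.008,0.03,0,0.0854],[0,-0.005,0.02,0,0.0854],[0,0,0.002,0,0.0854],[0,0,0,0,0.0854]]])

```text
time_s: 1.75
eef_pos: [0.6077, 0.2769, 0.231]
orientation: [-137.0, 90.0, -161.7]
contact_force: [0.4, 0.8, -0.4]
finger_gap: 0.0851
```

```bash
python3 - <<'E'
from h import *
from plant import r
delta((.609,.280,.23),(.609,.28,.09))
im=r.get_image("wrist");pickle.dump(im,open("w1.pkl","wb"));cv2.imwrite("pics/w1.png",im["pixels"])
E
```

```text
t 1.75 p [0.6077 0.2769 0.231 ] rpy [-137.    90.  -161.7] F [ 0.4  0.8 -0.4] gap 0.0851 j [-35.  24.   9.  77.  -4.  79.  39.] toolx [-4.e-04 -1.e-04 -1.e+00]
(0.609, 0.28, 0.23) [ 0.001   0.0034 -0.0001]
(0.609, 0.28, 0.09) [0.14 0.   0.  ]
```

View pics/w1.png

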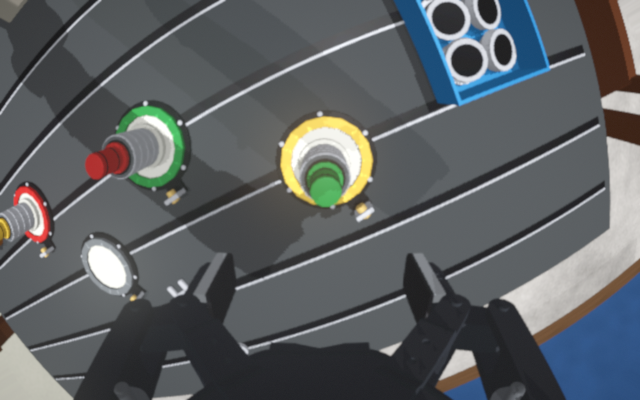

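```bash
cat >> h.py <<'E'
_p=proj
def proj(im,P):
    if not im.get("fish"): return _p(im,P)
    T=np.linalg.inv(im["extrinsics"]);c=(T[:3,:3]@np.asarray(P,float).T).T+T[:3,3]
    th=np.arctan2(np.hypot(c[:,0],c[:,1]),c[:,2]);k=f(im)*th/np.hypot(c[:,0],c[:,1])
    return np.c_[im["cx"]+k*c[:,0],im["cy"]+k*c[:,1]]
def show(im,name,objs):
    k=2;o=cv2.resize(im["pixels"],None,fx=k,fy=k)
    for x,y,z,R,col in objs:
        cv2.polylines(o,[np.round(proj(im,circ(x,y,z,R))*k+.5).astype(int)],True,col,1)
    return o
E
python3 - <<'E'
from h import *
im=pickle.load(open("w1.pkl","rb"));im["fish"]=1
m=masks(im)
k=dict()
for c in m:
    n,l,st,ce=cv2.connectedComponentsWithStats(m[c].astype(np.uint8))
    for i in range(1,n):
        if st[i,4]>60:print(c,st[i],ce[i].round(1))
x0=(.61,.28)
print("stack green",fit([(im,blob(m["green"],(325,188),15,1),.084,.122,.0145)],x0))
print("st yellow",fit([(im,blob(m["yellow"],(325,160),15,1),.005,.013,.054)],x0))
print("st green",fit([(im,blob(m["green"],(152,145),15,1),.005,.013,.054)],(.49,.08)))
print("stack red",fit([(im,blob(m["red"],(108,160),15,1),.084,.122,.0145)],(.49,.08)))
o=show(im,"",[(.609,.280,.122,.014,(255,0,255)),(.6104,.2855,.013,.054,(255,0,255)),(.4886,.0822,.013,.054,(255,0,255)),(.486,.081,.122,.014,(255,255,0)),(.6103,-.118,.013,.054,(255,0,255))])
cv2.imwrite("pics/w1o.png",o[160:600,0:800])
E
```

```text
red [  85  142   44   38 1152] [107.2 160.9]
red [ 13 185  37  58 595] [ 34.7 211.5]
yellow [ 280  116   94   89 2324] [326.7 155.3]
yellow [  0 218  10  22 175] [  3.9 228.9]
green [ 116  105   69   83 1426] [157.3 143.2]
green [308 163  35  44 926] [325.8 186.6]
stack green (array([0.60765335, 0.28217238]), array([9.71106147e-08, 1.50226606e-06]))
st yellow (array([0.61014065, 0.28426399]), array([4.39753080e-07, 6.84702002e-08]))
st green (array([0.48892168, 0.08287166]), array([-1.47506938e-07, -2.94166682e-08]))
stack red (array([0.48772632, 0.08497073]), array([8.36711152e-07, 2.92973880e-07]))
```

View pics/w1o.png

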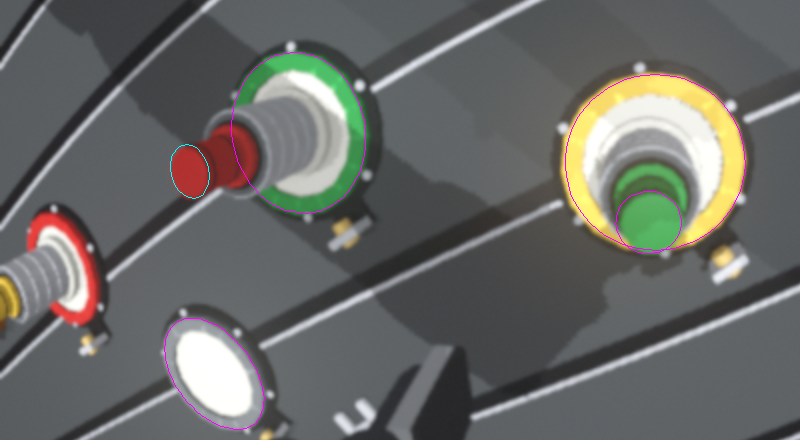

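The wrist overlay puts the green grip top at px (325,190), the yellow rim at (327,160) and the green and grey rims within about 2 px of my estimates. I'll descend on the green stack next.

>>> play_rows(rows=[[[0.01,0.002,0,0,0.0854],[0.02,0.002,0,0,0.0854],[0.02,0,0,0,0.075],[0.02,0,0,0,0.07],[0.02,0,0,0,0.07],[0.02,0,0,0,0.07],[0.015,0,0,0,0.07],[0.01,0,0,0,0.07],[0.005,0,0,0,0.07],[0,0,0,0,0.07]]])

```text
time_s: 2.8
eef_pos: [0.6089, 0.2815, 0.091]
orientation: [-139.2, 90.0, -163.9]
contact_force: [0.4, -0.4, 0.0]
finger_gap: 0.07
```

```bash
python3 - <<'E'
from h import *
delta((.609,.281,.091))
E
```

```text
t 2.8 p [0.6089 0.2815 0.091 ] rpy [-139.2   90.  -163.9] F [ 0.4 -0.4  0. ] gap 0.07 j [-35.  31.   8.  85.  -5.  64.  40.] toolx [-4.e-04 -1.e-04 -1.e+00]
(0.609, 0.281, 0.091) [-0.     -0.0004  0.0003]
```

>>> play_rows(rows=[[[0,0,0,0,0.05],[0,0,0,0,0.036],[0,0,0,0,0.03],[0,0,0,0,0.02],[0,0,0,0,0.01],[0,0,0,0,0.0],[0,0,0,0,0.0],[0,0,0,0,0.0]]], squeeze=50)

```text
time_s: 3.6
eef_pos: [0.6096, 0.2817, 0.0921]
orientation: [59.4, 89.9, 34.7]
contact_force: [-0.1, 0.1, 5.4]
finger_gap: 0.0264
```

>>> play_rows(rows=[[[-0.004,0,0,0,0],[-0.008,0,0,0,0],[-0.014,0,0,0,0],[-0.02,0,0,0,0],[-0.022,0,0,0,0],[-0.022,0,0,0,0],[-0.022,0,0,0,0],[-0.018,0,0,0,0],[-0.012,0,0,0,0],[-0.008,0,0,0,0],[0,0,0,0,0]]])

```text
time_s: 4.7
eef_pos: [0.6094, 0.2815, 0.2424]
orientation: [57.7, 89.9, 33.0]
contact_force: [0.2, -0.5, -3.7]
finger_gap: 0.0265
```

```bash
python3 - <<'E'
from h import *
from plant import r
delta((.6103,-.118,.24),(.6103,-.118,.092))
im=r.get_image("wrist");cv2.imwrite("pics/w2.png",im["pixels"])
E
```

```text
t 4.7 p [0.6094 0.2815 0.2424] rpy [57.7 89.9 33. ] F [ 0.2 -0.5 -3.7] gap 0.0265 j [-35.  25.   9.  75.  -4.  80.  39.] toolx [ 1.2e-03  7.0e-04 -1.0e+00]
(0.6103, -0.118, 0.24) [ 0.0021 -0.3626  0.1676]
(0.6103, -0.118, 0.092) [ 1.48e-01 -2.00e-04 -1.00e-04]
```

View pics/w2.png

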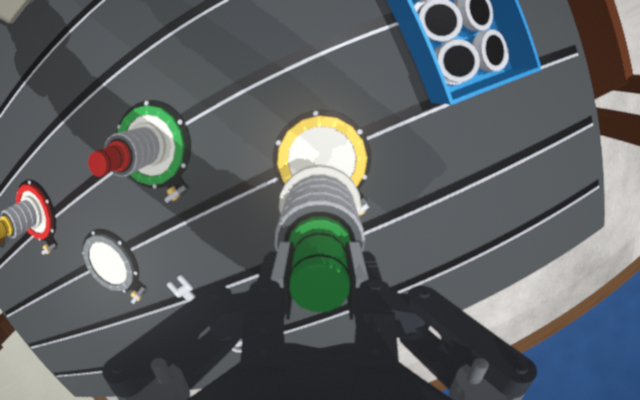

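The green stack is held upright between the fingers (grip at px (320,265)), and the yellow station at (322,150) is now empty.

>>> play_rows(rows=[[[0,-0.005,0.002,0,0],[0,-0.011,0.005,0,0],[0,-0.017,0.008,0,0],[0,-0.022,0.01,0,0],[0,-0.022,0.01,0,0],[0,-0.022,0.01,0,0],[0,-0.022,0.01,0,0],[0,-0.022,0.01,0,0],[0,-0.022,0.01,0,0],[0,-0.022,0.01,0,0],[0,-0.022,0.01,0,0],[0,-0.022,0.01,0,0]]])

```text
time_s: 5.95
eef_pos: [0.6074, 0.0244, 0.2413]
orientation: [-82.0, 90.0, -106.8]
contact_force: [0.3, -0.3, -4.1]
finger_gap: 0.0264
```

>>> play_rows(rows=[[[0,-0.022,0.01,0,0],[0,-0.022,0.01,0,0],[0,-0.022,0.01,0,0],[0,-0.022,0.01,0,0],[0,-0.022,0.012,0,0],[0,-0.011,0.006,0,0],[0,-0.007,0.003,0,0],[0,-0.003,0.001,0,0],[0,0,0,0,0]]])

```text
time_s: 6.85
eef_pos: [0.6096, -0.1168, 0.2412]
orientation: [137.9, 90.0, 113.3]
contact_force: [0.1, 0.7, -5.1]
finger_gap: 0.0266
```

```bash
python3 - <<'E'
from h import *
delta((.6103,-.118,.24),(.6103,-.118,.092))
E
```

```text
t 6.85 p [ 0.6096 -0.1168  0.2412] rpy [137.9  90.  113.3] F [ 0.1  0.7 -5.1] gap 0.0266 j [-9. 18. 20. 85. -6. 78. 77.] toolx [-2.e-04  5.e-04 -1.e+00]
(0.6103, -0.118, 0.24) [ 0.0012 -0.0007  0.0011]
(0.6103, -0.118, 0.092) [ 1.48e-01 -1.00e-04  1.00e-04]
```

>>> play_rows(rows=[[[0.006,-0.001,0.001,0,0],[0.012,0,0,0,0],[0.018,0,0,0,0],[0.02,0,0,0,0],[0.02,0,0,0,0],[0.02,0,0,0,0],[0.018,0,0,0,0],[0.014,0,0,0,0],[0.008,0,0,0,0],[0.005,0,0,0,0],[0.003,0,0,0,0],[0,0,0,0,0]]])

```text
time_s: 8.05
eef_pos: [0.6104, -0.1186, 0.0974]
orientation: [31.8, 90.0, 7.1]
contact_force: [0.2, -0.1, -3.2]
finger_gap: 0.0266
```

```bash
python3 - <<'E'
from h import *
delta((.6103,-.118,.092))
E
```

```text
t 8.05 p [ 0.6104 -0.1186  0.0974] rpy [31.8 90.   7.1] F [ 0.2 -0.1 -3.2] gap 0.0266 j [-8. 25. 18. 94. -9. 62. 79.] toolx [ 4.e-04  0.e+00 -1.e+00]
(0.6103, -0.118, 0.092) [ 0.0054  0.0006 -0.0003]
```

>>> play_rows(rows=[[[0.002,0,0,0,0],[0.0015,0,0,0,0],[0.001,0,0,0,0],[0.001,0,0,0,0],[0,0,0,0,0],[0,0,0,0,0]]])

```text
time_s: 8.65
eef_pos: [0.6104, -0.1186, 0.0921]
orientation: [37.4, 90.0, 12.7]
contact_force: [-0.7, 1.2, -0.5]
finger_gap: 0.0266
```

>>> play_rows(rows=[[[0.0005,0,0,0,0],[0,0,0,0,0.03],[0,0,0,0,0.036],[0,0,0,0,0.05],[0,0,0,0,0.07],[0,0,0,0,0.07],[-0.01,0,0,0,0.07],[-0.02,0,0,0,0.075],[-0.025,0,0,0,0.0854],[-0.025,0,0,0,0.0854],[-0.025,0,0,0,0.0854],[-0.015,0,0,0,0.0854]]])

```text
time_s: 9.85
eef_pos: [0.6109, -0.1189, 0.2142]
orientation: [21.3, 89.8, -3.4]
contact_force: [0.3, -0.1, 0.5]
finger_gap: 0.0851
```

```bash
python3 - <<'E'
from h import *
from plant import r
delta((.452,-.2405,.22),(.452,-.2405,.091))
im=r.get_image("wrist");im["fish"]=1;pickle.dump(im,open("w3.pkl","wb"))
o=show(im,"",[(.6103,-.118,.122,.014,(255,0,255)),(.6103,-.118,.013,.054,(255,0,255)),(.4545,-.242,.013,.054,(255,0,255)),(.452,-.2405,.122,.014,(255,255,0))])
cv2.imwrite("pics/w3.png",o[0:600,200:1000])
E
```

```text
t 9.85 p [ 0.6109 -0.1189  0.2142] rpy [21.3 89.8 -3.4] F [ 0.3 -0.1  0.5] gap 0.0851 j [-9. 19. 20. 87. -7. 75. 77.] toolx [ 3.e-03 -2.e-04 -1.e+00]
(0.452, -0.2405, 0.22) [-0.0062 -0.1768 -0.0935]
(0.452, -0.2405, 0.091) [ 1.29e-01 -1.00e-04 -4.00e-04]
```

View pics/w3.png

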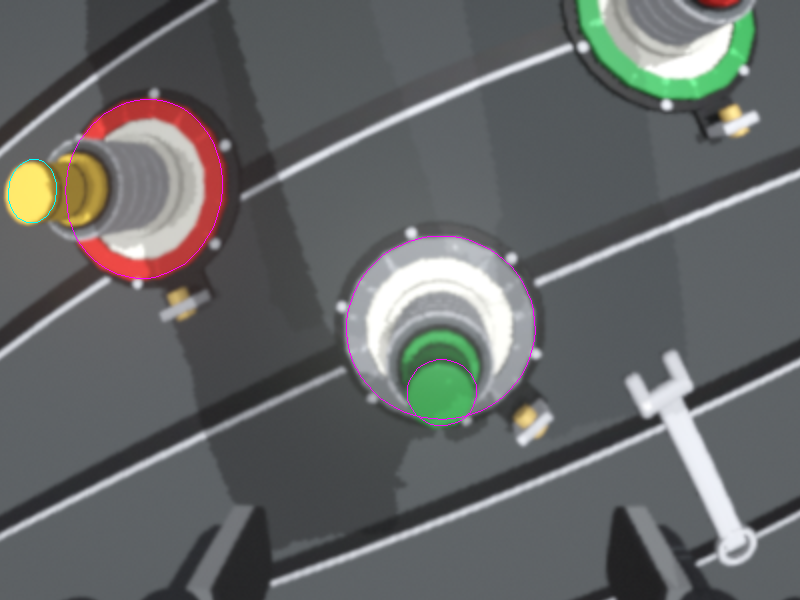

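The green stack is seated in the grey station, with its top at px ~(321,195) and its foot inside the rim. I'll go to the yellow stack on the red station.

>>> play_rows(rows=[[[-0.002,-0.007,-0.004,0,0.0854],[-0.002,-0.014,-0.008,0,0.0854],[-0.002,-0.024,-0.012,0,0.0854],[0,-0.024,-0.013,0,0.0854],[0,-0.024,-0.013,0,0.0854],[0,-0.024,-0.013,0,0.0854],[0,-0.024,-0.013,0,0.0854],[0,-0.018,-0.009,0,0.0854],[0,-0.012,-0.006,0,0.0854],[0,-0.006,-0.003,0,0.0854],[0,0,0,0,0.0854]]])

```text
time_s: 11.0
eef_pos: [0.4505, -0.2405, 0.2172]
orientation: [134.3, 90.0, 109.6]
contact_force: [0.4, 0.1, 0.2]
finger_gap: 0.0856
```

```bash
python3 - <<'E'
from h import *
from plant import r
delta((.452,-.2405,.22),(.452,-.2405,.091))
im=r.get_image("wrist");im["fish"]=1
m=masks(im)
for c in m:
    n,l,st,ce=cv2.connectedComponentsWithStats(m[c].astype(np.uint8))
    for i in range(1,n):
        if st[i,4]>100:print(c,st[i],ce[i].round(1))
o=show(im,"",[(.4545,-.242,.013,.054,(255,0,255)),(.452,-.2405,.122,.014,(255,255,0))])
cv2.imwrite("pics/w4.png",o[100:700,200:1000])
print(fit([(im,blob(m["yellow"],(322,186),25,1),.084,.122,.0145)],(.452,-.24)))
print(fit([(im,blob(m["red"],(322,160),25,1),.005,.013,.054)],(.454,-.24)))
E
```

```text
t 11.0 p [ 0.4505 -0.2405  0.2172] rpy [134.3  90.  109.6] F [0.4 0.1 0.2] gap 0.0856 j [ -1.   5.  25. 103.  -2.  73.  90.] toolx [-1.e-04  2.e-04 -1.e+00]
(0.452, -0.2405, 0.22) [-0.0028  0.0006  0.0013]
(0.452, -0.2405, 0.091) [ 0.129 -0.     0.   ]
red [ 571   87   43   33 1049] [591. 104.]
red [ 273  122   95   93 2407] [321.1 162.1]
yellow [615 103  25  64 549] [625.3 135.1]
yellow [ 298  166   40   49 1525] [317.7 189. ]
green [ 516   59   55   82 1318] [538.   98.8]
green [ 459  249   41   44 1132] [479.3 270.2]
(array([ 0.44848477, -0.24146112]), array([2.13631461e-06, 2.75916085e-06]))
(array([ 0.45516029, -0.24212219]), array([-1.01137908e-06, -2.13379309e-06]))
```

View pics/w4.png

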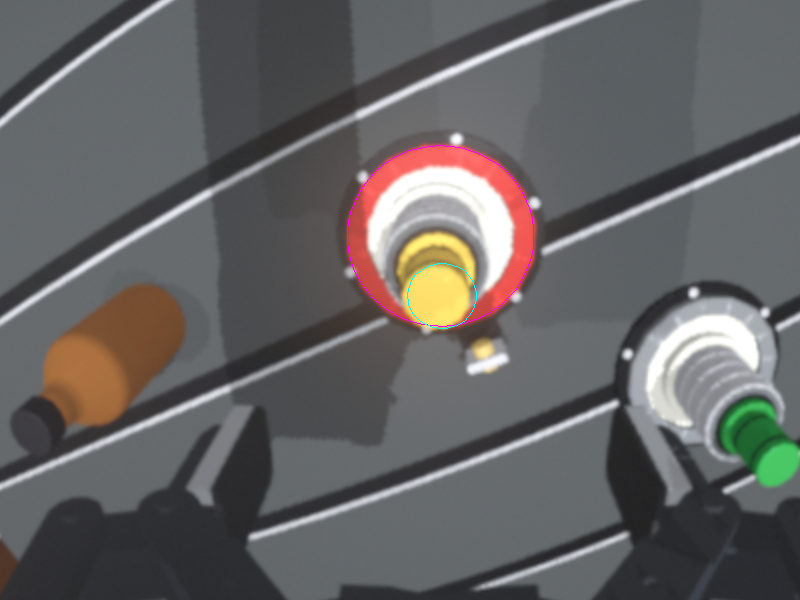

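>>> play_rows(rows=[[[0.008,0,0,0,0.08],[0.016,0,0,0,0.075],[0.02,0,0,0,0.07],[0.02,0,0,0,0.07],[0.02,0,0,0,0.07],[0.018,0,0,0,0.07],[0.014,0,0,0,0.07],[0.007,0,0,0,0.07],[0.003,0,0,0,0.07],[0,0,0,0,0.07]]])

```text
time_s: 12.05
eef_pos: [0.451, -0.2402, 0.0913]
orientation: [169.6, 90.0, 144.9]
contact_force: [-0.2, -0.9, 0.2]
finger_gap: 0.0704
```

>>> play_rows(rows=[[[0,0,0,0,0.05],[0,0,0,0,0.036],[0,0,0,0,0.03],[0,0,0,0,0.02],[0,0,0,0,0.01],[0,0,0,0,0.0],[0,0,0,0,0.0]]])

```text
time_s: 12.75
eef_pos: [0.4511, -0.2408, 0.0918]
orientation: [-9.8, 89.9, -34.5]
contact_force: [-2.2, -1.9, 4.9]
finger_gap: 0.027
```

Gripped; lifting.

>>> play_rows(rows=[[[-0.004,0,0,0,0],[-0.008,0,0,0,0],[-0.014,0,0,0,0],[-0.02,0,0,0,0],[-0.022,0,0,0,0],[-0.022,0,0,0,0],[-0.022,0,0,0,0],[-0.018,0,0,0,0],[-0.012,0,0,0,0],[-0.008,0,0,0,0],[0,0,0,0,0]]])

```text
time_s: 13.85
eef_pos: [0.4512, -0.2403, 0.2421]
orientation: [17.0, 89.9, -7.7]
contact_force: [-0.2, 0.0, -5.1]
finger_gap: 0.0268
```

```bash
python3 - <<'E'
from h import *
from plant import r
delta((.6103,.285,.24),(.6103,.285,.092))
im=r.get_image("wrist");cv2.imwrite("pics/w5.png",im["pixels"])
E
```

```text
t 13.85 p [ 0.4512 -0.2403  0.2421] rpy [17.  89.9 -7.7] F [-0.2  0.  -5.1] gap 0.0268 j [ -1.   4.  25. 101.  -2.  76.  90.] toolx [ 1.2e-03 -2.0e-04 -1.0e+00]
(0.6103, 0.285, 0.24) [ 0.0022  0.5438 -0.0747]
(0.6103, 0.285, 0.092) [ 1.48e-01 -1.00e-04 -2.00e-04]
```

View pics/w5.png

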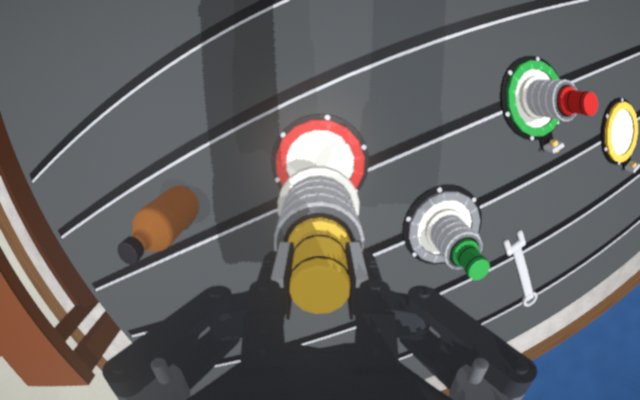

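The yellow stack is held straight, with its grip at px (320,265), and the red station is empty. I'll carry it to the yellow station.

>>> play_rows(rows=[[[0,0.005,-0.001,0,0],[0,0.01,-0.001,0,0],[0,0.015,-0.002,0,0],[0,0.02,-0.003,0,0],[0,0.024,-0.003,0,0],[0,0.024,-0.003,0,0],[0,0.024,-0.003,0,0],[0,0.024,-0.003,0,0],[0,0.024,-0.003,0,0],[0,0.024,-0.003,0,0],[0,0.024,-0.003,0,0],[0,0.024,-0.003,0,0]]])

```text
time_s: 15.1
eef_pos: [0.5236, -0.0053, 0.2407]
orientation: [-167.1, 89.9, 168.3]
contact_force: [0.1, -0.1, -3.8]
finger_gap: 0.0264
```

>>> play_rows(rows=[[[0,0.024,-0.004,0,0],[0,0.024,-0.004,0,0],[0,0.024,-0.004,0,0],[0,0.024,-0.004,0,0],[0,0.024,-0.004,0,0],[0,0.024,-0.004,0,0],[0,0.024,-0.004,0,0],[0,0.024,-0.004,0,0],[0,0.024,-0.004,0,0],[0,0.024,-0.004,0,0],[0,0.022,-0.003,0,0],[0,0.016,-0.002,0,0]]])

```text
time_s: 16.3
eef_pos: [0.598, 0.267, 0.2401]
orientation: [-165.1, 89.9, 170.4]
contact_force: [0.5, 0.1, -4.5]
finger_gap: 0.0265
```

```bash
python3 - <<'E'
from h import *
delta((.6103,.285,.24),(.6103,.285,.092))
E
```

```text
t 16.3 p [0.598  0.267  0.2401] rpy [-165.1   89.9  170.4] F [ 0.5  0.1 -4.5] gap 0.0265 j [-31.  23.   4.  78.  -2.  79.  39.] toolx [-2.e-03  3.e-04 -1.e+00]
(0.6103, 0.285, 0.24) [0.     0.0215 0.0037]
(0.6103, 0.285, 0.092) [1.48e-01 1.00e-04 3.00e-04]
```

>>> play_rows(rows=[[[0,0.012,0.001,0,0],[0,0.007,0.001,0,0],[0,0.003,0,0,0],[0,0,0,0,0],[0,0,0,0,0]]])

```text
time_s: 16.8
eef_pos: [0.6101, 0.2823, 0.2414]
orientation: [-51.4, 90.0, -76.1]
contact_force: [0.5, -0.3, -3.8]
finger_gap: 0.0266
```

```bash
python3 - <<'E'
from h import *
delta((.6103,.285,.24),(.6103,.285,.092))
E
```

```text
t 16.8 p [0.6101 0.2823 0.2414] rpy [-51.4  90.  -76.1] F [ 0.5 -0.3 -3.8] gap 0.0266 j [-32.  25.   4.  75.  -2.  80.  38.] toolx [ 1.e-04 -3.e-04 -1.e+00]
(0.6103, 0.285, 0.24) [ 0.0014  0.0026 -0.0009]
(0.6103, 0.285, 0.092) [ 0.148  0.    -0.   ]
```

>>> play_rows(rows=[[[0.006,0.002,-0.001,0,0],[0.012,0,0,0,0],[0.018,0,0,0,0],[0.02,0,0,0,0],[0.02,0,0,0,0],[0.02,0,0,0,0],[0.018,0,0,0,0],[0.014,0,0,0,0],[0.008,0,0,0,0],[0.005,0,0,0,0],[0.003,0,0,0,0],[0,0,0,0,0]]])

```text
time_s: 18.0
eef_pos: [0.61, 0.2855, 0.0975]
orientation: [62.3, 90.0, 37.6]
contact_force: [-0.3, -0.2, -5.2]
finger_gap: 0.0269
```

>>> play_rows(rows=[[[0.0015,0,0,0,0],[0.001,0,0,0,0],[0.001,0,0,0,0],[0.001,0,0,0,0],[0,0,0,0,0],[0,0,0,0,0]]])

```text
time_s: 18.6
eef_pos: [0.6099, 0.2854, 0.0928]
orientation: [99.3, 90.0, 74.6]
contact_force: [0.8, 0.2, -4.2]
finger_gap: 0.0266
```

>>> play_rows(rows=[[[0.001,0,0,0,0],[0.0005,0,0,0,0],[0,0,0,0,0]]])

```text
time_s: 18.9
eef_pos: [0.6102, 0.2854, 0.092]
orientation: [54.9, 90.0, 30.2]
contact_force: [-1.4, -1.3, 2.0]
finger_gap: 0.0263
```

Contact has been made, since the force changed sign. I'll release and rise.

>>> play_rows(rows=[[[0,0,0,0,0.03],[0,0,0,0,0.036],[0,0,0,0,0.05],[0,0,0,0,0.07],[0,0,0,0,0.07],[-0.01,0,0,0,0.07],[-0.02,0,0,0,0.075],[-0.025,0,0,0,0.0854],[-0.025,0,0,0,0.0854],[-0.025,0,0,0,0.0854],[-0.015,0,0,0,0.0854],[-0.005,0,0,0,0.0854]]])

```text
time_s: 20.1
eef_pos: [0.6106, 0.2857, 0.2187]
orientation: [54.5, 89.8, 29.8]
contact_force: [0.5, 0.2, -0.2]
finger_gap: 0.0856
```

```bash
python3 - <<'E'
from h import *
from plant import r
delta((.487,.083,.22),(.487,.083,.091))
im=r.get_image("wrist");im["fish"]=1
o=show(im,"",[(.6103,.285,.122,.014,(255,0,255)),(.6103,.285,.013,.054,(255,0,255)),(.4888,.0825,.013,.054,(255,0,255)),(.487,.083,.122,.014,(255,255,0))])
cv2.imwrite("pics/w6.png",o[100:700,200:1000])
m=masks(im)
print(fit([(im,blob(m["yellow"],(322,170),35,1),.005,.013,.054)],(.61,.285)))
E
```

```text
t 20.1 p [0.6106 0.2857 0.2187] rpy [54.5 89.8 29.8] F [ 0.5  0.2 -0.2] gap 0.0856 j [-32.  25.   4.  77.  -2.  78.  38.] toolx [ 0.0028  0.0016 -1.    ]
(0.487, 0.083, 0.22) [-0.002  -0.2358 -0.0276]
(0.487, 0.083, 0.091) [ 0.129  -0.0003 -0.0002]
(array([0.61069505, 0.28386697]), array([1.14852196e-06, 4.73427718e-07]))
```

View pics/w6.png

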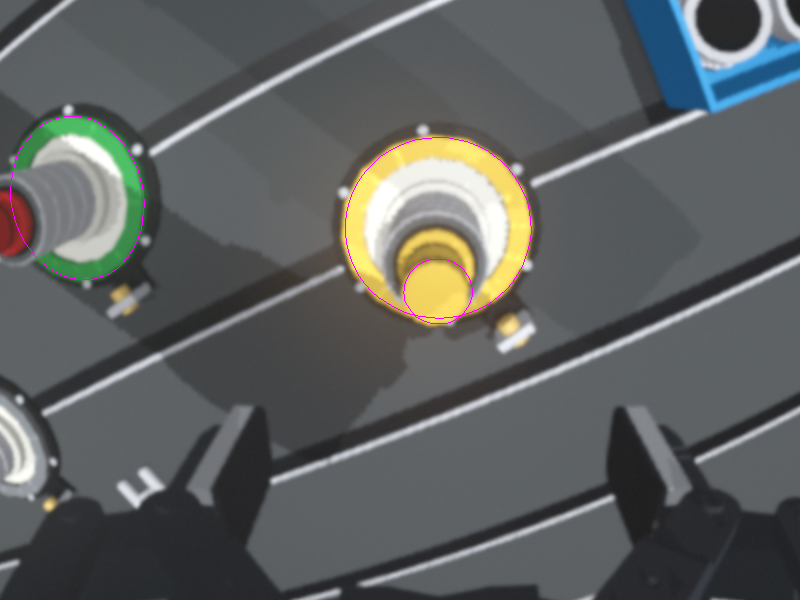

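The yellow stack is seated in the yellow rim, with its foot in clear white margins and its grip at px (319,195). Next is the red stack.

>>> play_rows(rows=[[[-0.001,-0.008,-0.001,0,0.0854],[-0.001,-0.016,-0.002,0,0.0854],[0,-0.024,-0.003,0,0.0854],[0,-0.028,-0.003,0,0.0854],[0,-0.028,-0.003,0,0.0854],[0,-0.028,-0.003,0,0.0854],[0,-0.028,-0.003,0,0.0854],[0,-0.028,-0.003,0,0.0854],[0,-0.024,-0.003,0,0.0854],[0,-0.016,-0.002,0,0.0854],[0,-0.007,-0.001,0,0.0854],[0,0,0,0,0.0854]]])

```text
time_s: 21.35
eef_pos: [0.4869, 0.0828, 0.218]
orientation: [-166.6, 90.0, 168.7]
contact_force: [0.4, -0.2, -0.0]
finger_gap: 0.0854
```

```bash
python3 - <<'E'
from h import *
from plant import r
delta((.487,.083,.22),(.487,.083,.091))
im=r.get_image("wrist");im["fish"]=1
m=masks(im)
o=show(im,"",[(.4888,.0825,.013,.054,(255,0,255)),(.487,.083,.122,.014,(255,255,0))])
cv2.imwrite("pics/w7.png",o[100:700,200:1000])
print(fit([(im,blob(m["red"],(322,186),25,1),.084,.122,.0145)],(.487,.083)))
print(fit([(im,blob(m["green"],(322,160),25,1),.005,.013,.054)],(.489,.082)))
E
```

```text
t 21.35 p [0.4869 0.0828 0.218 ] rpy [-166.6   90.   168.7] F [ 0.4 -0.2 -0. ] gap 0.0854 j [-23.   3.   8. 105.  -0.  73.  51.] toolx [-3.e-04  1.e-04 -1.e+00]
(0.487, 0.083, 0.22) [-0.002   0.0003 -0.    ]
(0.487, 0.083, 0.091) [0.129 0.    0.   ]
(array([0.48339259, 0.08106686]), array([1.45691325e-06, 9.49975345e-07]))
(array([0.4887366 , 0.08130596]), array([4.04773516e-07, 1.70435044e-08]))
```

View pics/w7.png

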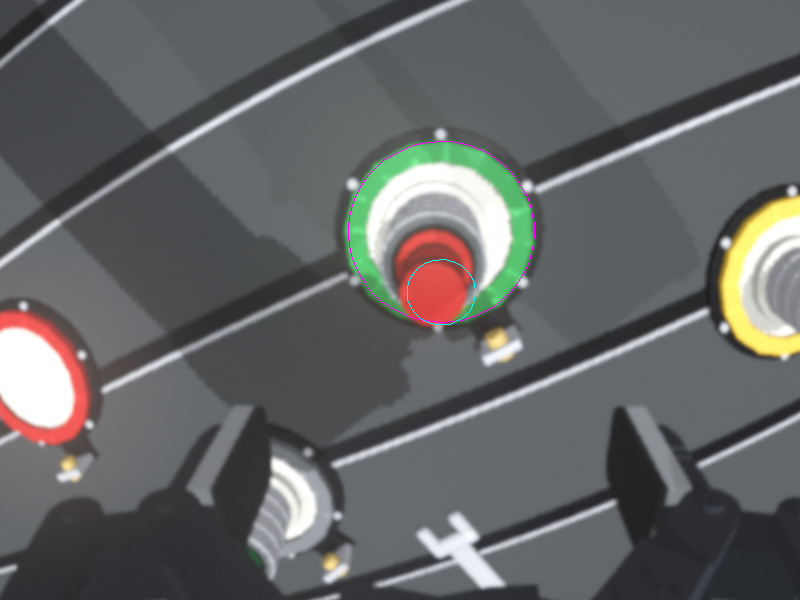

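>>> play_rows(rows=[[[0.008,-0.002,-0.001,0,0.08],[0.016,0,0,0,0.075],[0.02,0,0,0,0.07],[0.02,0,0,0,0.07],[0.02,0,0,0,0.07],[0.018,0,0,0,0.07],[0.014,0,0,0,0.07],[0.007,0,0,0,0.07],[0.004,0,0,0,0.07],[0,0,0,0,0.07]]])

```text
time_s: 22.4
eef_pos: [0.4854, 0.082, 0.091]
orientation: [-144.9, 90.0, -169.5]
contact_force: [0.4, 0.0, 0.2]
finger_gap: 0.0697
```

>>> play_rows(rows=[[[0,0,0,0,0.05],[0,0,0,0,0.036],[0,0,0,0,0.03],[0,0,0,0,0.02],[0,0,0,0,0.01],[0,0,0,0,0.0],[0,0,0,0,0.0]]])

```text
time_s: 23.1
eef_pos: [0.4858, 0.0815, 0.0918]
orientation: [32.1, 90.0, 7.4]
contact_force: [-1.9, -2.7, 5.1]
finger_gap: 0.0266
```

>>> play_rows(rows=[[[-0.004,0,0,0,0],[-0.008,0,0,0,0],[-0.014,0,0,0,0],[-0.02,0,0,0,0],[-0.022,0,0,0,0],[-0.022,0,0,0,0],[-0.022,0,0,0,0],[-0.018,0,0,0,0],[-0.012,0,0,0,0],[-0.008,0,0,0,0],[0,0,0,0,0]]])

```text
time_s: 24.2
eef_pos: [0.4857, 0.0819, 0.242]
orientation: [47.6, 89.9, 23.0]
contact_force: [0.6, 0.0, -3.8]
finger_gap: 0.0267
```

```bash
python3 - <<'E'
from h import *
from plant import r
delta((.4548,-.242,.24),(.4548,-.242,.092))
im=r.get_image("wrist");cv2.imwrite("pics/w8.png",im["pixels"])
E
```

```text
t 24.2 p [0.4857 0.0819 0.242 ] rpy [47.6 89.9 23. ] F [ 0.6  0.  -3.8] gap 0.0267 j [-23.   2.   8. 103.  -0.  76.  51.] toolx [ 1.e-03  4.e-04 -1.e+00]
(0.4548, -0.242, 0.24) [ 0.0018 -0.3072  0.1071]
(0.4548, -0.242, 0.092) [ 1.48e-01 -1.00e-04 -1.00e-04]
```

View pics/w8.png

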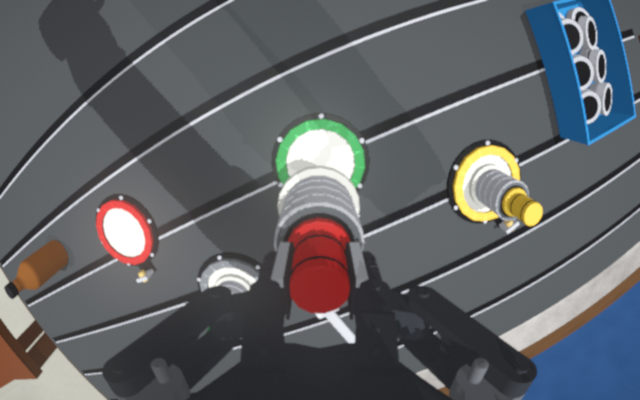

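The red stack is held straight, the red station at (125,230) is empty, and yellow stands in its own station. I'll carry red to the red station.

>>> play_rows(rows=[[[0,-0.005,0.002,0,0],[0,-0.011,0.004,0,0],[0,-0.017,0.006,0,0],[0,-0.022,0.008,0,0],[0,-0.022,0.008,0,0],[0,-0.022,0.008,0,0],[0,-0.022,0.008,0,0],[0,-0.022,0.008,0,0],[0,-0.022,0.008,0,0],[0,-0.022,0.008,0,0],[0,-0.022,0.008,0,0],[0,-0.022,0.007,0,0]]])

```text
time_s: 25.45
eef_pos: [0.4635, -0.1648, 0.2408]
orientation: [-157.4, 90.0, 177.8]
contact_force: [0.1, -0.4, -3.7]
finger_gap: 0.027
```

>>> play_rows(rows=[[[0,-0.022,0.007,0,0],[0,-0.022,0.007,0,0],[0,-0.016,0.005,0,0],[0,-0.01,0.004,0,0],[0,-0.005,0.002,0,0],[0,0,0,0,0],[0,0,0,0,0]]])

```text
time_s: 26.15
eef_pos: [0.456, -0.2406, 0.2411]
orientation: [135.0, 90.0, 110.3]
contact_force: [0.5, 0.5, -2.4]
finger_gap: 0.0267
```

```bash
python3 - <<'E'
from h import *
delta((.4548,-.242,.24),(.4548,-.242,.092))
E
```

```text
t 26.15 p [ 0.456  -0.2406  0.2411] rpy [135.   90.  110.3] F [ 0.5  0.5 -2.4] gap 0.0267 j [ -3.   4.  27. 101.  -2.  76.  90.] toolx [-2.e-04  5.e-04 -1.e+00]
(0.4548, -0.242, 0.24) [ 0.0011 -0.0017 -0.0005]
(0.4548, -0.242, 0.092) [ 1.48e-01 -1.00e-04  1.00e-04]
```

>>> play_rows(rows=[[[0.006,-0.002,0,0,0],[0.012,0,0,0,0],[0.018,0,0,0,0],[0.02,0,0,0,0],[0.02,0,0,0,0],[0.02,0,0,0,0],[0.018,0,0,0,0],[0.014,0,0,0,0],[0.008,0,0,0,0],[0.005,0,0,0,0],[0.003,0,0,0,0],[0,0,0,0,0]]])

```text
time_s: 27.35
eef_pos: [0.4551, -0.2432, 0.0974]
orientation: [28.4, 90.0, 3.8]
contact_force: [0.0, 0.3, -4.2]
finger_gap: 0.0268
```

>>> play_rows(rows=[[[0.0015,0,0,0,0],[0.001,0,0,0,0],[0.001,0,0,0,0],[0.001,0,0,0,0],[0.001,0,0,0,0],[0,0,0,0,0],[0,0,0,0,0]]])

```text
time_s: 28.05
eef_pos: [0.4551, -0.2433, 0.0919]
orientation: [12.2, 90.0, -12.5]
contact_force: [-0.3, -0.5, -2.3]
finger_gap: 0.0265
```

>>> play_rows(rows=[[[0.0005,0,0,0,0],[0.0005,0,0,0,0],[0,0,0,0,0]]])

```text
time_s: 28.35
eef_pos: [0.4554, -0.2436, 0.0918]
orientation: [19.3, 89.9, -5.4]
contact_force: [-3.5, -0.4, 9.1]
finger_gap: 0.0263
```

>>> play_rows(rows=[[[0,0,0,0,0.03],[0,0,0,0,0.036],[0,0,0,0,0.05],[0,0,0,0,0.07],[0,0,0,0,0.07],[-0.01,0,0,0,0.07],[-0.02,0,0,0,0.075],[-0.025,0,0,0,0.0854],[-0.025,0,0,0,0.0854],[-0.025,0,0,0,0.0854],[-0.015,0,0,0,0.0854],[-0.005,0,0,0,0.0854]]])

```text
time_s: 29.55
eef_pos: [0.4557, -0.2436, 0.2181]
orientation: [12.4, 89.8, -12.3]
contact_force: [-0.2, -1.1, -0.1]
finger_gap: 0.0855
```

```bash
python3 - <<'E'
from h import *
from plant import r
delta((.6103,-.119,.22),(.6103,-.119,.091))
im=r.get_image("wrist");im["fish"]=1
o=show(im,"",[(.4548,-.242,.122,.014,(255,0,255)),(.4548,-.242,.013,.054,(255,0,255)),(.6103,-.119,.122,.014,(255,255,0))])
cv2.imwrite("pics/w9.png",o[100:700,200:1000])
E
```

```text
t 29.55 p [ 0.4557 -0.2436  0.2181] rpy [ 12.4  89.8 -12.3] F [-0.2 -1.1 -0.1] gap 0.0855 j [ -3.   5.  28. 103.  -3.  73.  91.] toolx [ 3.2e-03 -7.0e-04 -1.0e+00]
(0.6103, -0.119, 0.22) [-0.0015  0.1778  0.0884]
(0.6103, -0.119, 0.091) [ 1.29e-01 -1.00e-04 -4.00e-04]
```

View pics/w9.png

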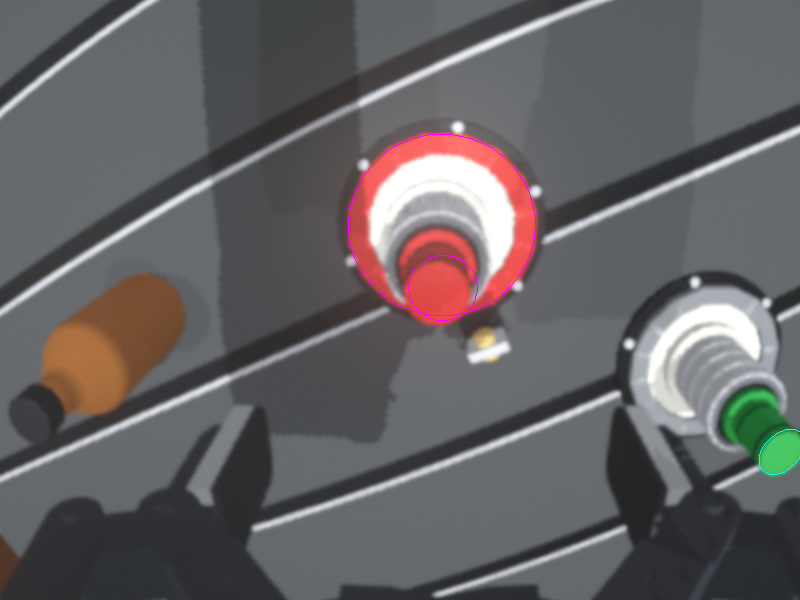

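Red is seated, with its grip at px (319,193) and its foot inside the red rim. Now back to green on the grey station.

>>> play_rows(rows=[[[-0.001,0.007,0.004,0,0.0854],[-0.001,0.014,0.007,0,0.0854],[0,0.024,0.012,0,0.0854],[0,0.024,0.012,0,0.0854],[0,0.024,0.012,0,0.0854],[0,0.024,0.012,0,0.0854],[0,0.024,0.012,0,0.0854],[0,0.018,0.009,0,0.0854],[0,0.012,0.006,0,0.0854],[0,0.006,0.003,0,0.0854],[0,0,0,0,0.0854]]])

```text
time_s: 30.7
eef_pos: [0.61, -0.1188, 0.2171]
orientation: [-161.0, 89.9, 174.4]
contact_force: [-0.3, 0.9, 0.2]
finger_gap: 0.0854
```

```bash
python3 - <<'E'
from h import *
delta((.6104,-.1186,.22),(.6104,-.1186,.091))
E
```

```text
t 30.7 p [ 0.61   -0.1188  0.2171] rpy [-161.    89.9  174.4] F [-0.3  0.9  0.2] gap 0.0854 j [-11.  20.  22.  87.  -8.  75.  78.] toolx [-1.e-03  1.e-04 -1.e+00]
(0.6104, -0.1186, 0.22) [-0.0029  0.0003  0.0002]
(0.6104, -0.1186, 0.091) [1.29e-01 0.00e+00 1.00e-04]
```

>>> play_rows(rows=[[[0.008,0,0,0,0.08],[0.016,0,0,0,0.075],[0.02,0,0,0,0.07],[0.02,0,0,0,0.07],[0.02,0,0,0,0.07],[0.018,0,0,0,0.07],[0.014,0,0,0,0.07],[0.007,0,0,0,0.07],[0.003,0,0,0,0.07],[0,0,0,0,0.07]]])

```text
time_s: 31.7
eef_pos: [0.6098, -0.1197, 0.092]
orientation: [28.3, 90.0, 3.6]
contact_force: [-0.1, -0.4, 1.1]
finger_gap: 0.0704
```

>>> play_rows(rows=[[[0,0,0,0,0.05],[0,0,0,0,0.036],[0,0,0,0,0.03],[0,0,0,0,0.02],[0,0,0,0,0.01],[0,0,0,0,0.0],[0,0,0,0,0.0]]])

```text
time_s: 32.4
eef_pos: [0.6104, -0.1192, 0.0924]
orientation: [41.9, 89.9, 17.3]
contact_force: [0.9, 2.5, 5.4]
finger_gap: 0.0268
```

>>> play_rows(rows=[[[-0.004,0,0,0,0],[-0.008,0,0,0,0],[-0.014,0,0,0,0],[-0.02,0,0,0,0],[-0.022,0,0,0,0],[-0.022,0,0,0,0],[-0.022,0,0,0,0],[-0.018,0,0,0,0],[-0.012,0,0,0,0],[-0.008,0,0,0,0],[0,0,0,0,0]]])

```text
time_s: 33.5
eef_pos: [0.6101, -0.1197, 0.2428]
orientation: [21.7, 89.9, -3.0]
contact_force: [1.6, -0.5, -4.6]
finger_gap: 0.0269
```

```bash
python3 - <<'E'
from h import *
from plant import r
delta((.4888,.082,.24),(.4888,.082,.092))
im=r.get_image("wrist");cv2.imwrite("pics/w10.png",im["pixels"])
E
```

```text
t 33.5 p [ 0.6101 -0.1197  0.2428] rpy [21.7 89.9 -3. ] F [ 1.6 -0.5 -4.6] gap 0.0269 j [-11.  19.  23.  85.  -7.  78.  78.] toolx [ 1.4e-03 -1.0e-04 -1.0e+00]
(0.4888, 0.082, 0.24) [ 0.0026  0.1326 -0.1945]
(0.4888, 0.082, 0.092) [ 1.48e-01 -1.00e-04 -2.00e-04]
```

View pics/w10.png

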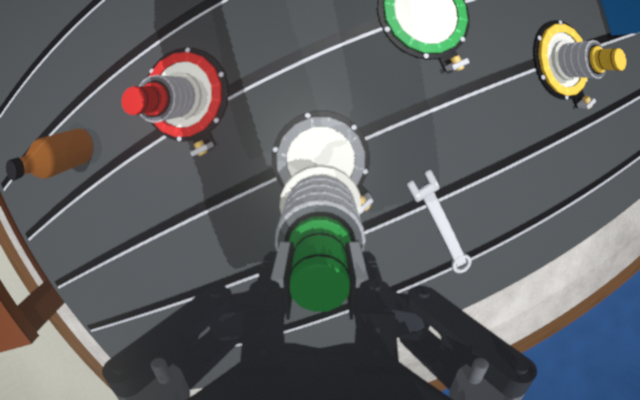

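Green is lifted straight, the green station at (425,15) is empty, and red and yellow stand in place.

>>> play_rows(rows=[[[0,0.003,-0.005,0,0],[0,0.006,-0.009,0,0],[0,0.01,-0.014,0,0],[0,0.012,-0.018,0,0],[0,0.012,-0.018,0,0],[0,0.012,-0.018,0,0],[0,0.012,-0.018,0,0],[0,0.012,-0.018,0,0],[0,0.012,-0.018,0,0],[0,0.012,-0.018,0,0],[0,0.012,-0.016,0,0],[0,0.01,-0.012,0,0]]])

```text
time_s: 34.75
eef_pos: [0.4951, 0.0718, 0.2414]
orientation: [-173.5, 90.0, 162.0]
contact_force: [0.8, 0.3, -5.2]
finger_gap: 0.0266
```

>>> play_rows(rows=[[[0,0.008,-0.007,0,0],[0,0.006,-0.004,0,0],[0,0.003,-0.002,0,0],[0,0,0,0,0],[0,0,0,0,0]]])

```text
time_s: 35.25
eef_pos: [0.4921, 0.0903, 0.2417]
orientation: [-77.2, 90.0, -101.9]
contact_force: [-0.6, 0.2, -4.7]
finger_gap: 0.0267
```

```bash
python3 - <<'E'
from h import *
delta((.4888,.082,.24),(.4888,.082,.092))
E
```

```text
t 35.25 p [0.4921 0.0903 0.2417] rpy [ -77.2   90.  -101.9] F [-0.6  0.2 -4.7] gap 0.0267 j [-28.   3.  13. 102.  -1.  76.  50.] toolx [-1.e-04 -3.e-04 -1.e+00]
(0.4888, 0.082, 0.24) [ 0.0017 -0.0089  0.0005]
(0.4888, 0.082, 0.092) [ 0.148  0.    -0.   ]
```

>>> play_rows(rows=[[[0.003,-0.003,0,0,0],[0.006,-0.004,0,0,0],[0.012,-0.002,0,0,0],[0.02,0,0,0,0],[0.022,0,0,0,0],[0.022,0,0,0,0],[0.02,0,0,0,0],[0.018,0,0,0,0],[0.012,0,0,0,0],[0.006,0,0,0,0],[0.003,0,0,0,0],[0,0,0,0,0]]])

```text
time_s: 36.45
eef_pos: [0.4883, 0.0827, 0.0979]
orientation: [56.9, 90.0, 32.2]
contact_force: [-1.3, 0.1, -4.5]
finger_gap: 0.0264
```

>>> play_rows(rows=[[[0.0015,0,0,0,0],[0.001,0,0,0,0],[0.001,0,0,0,0],[0.001,0,0,0,0],[0,0,0,0,0],[0,0,0,0,0]]])

```text
time_s: 37.05
eef_pos: [0.4882, 0.0827, 0.0933]
orientation: [73.7, 90.0, 49.0]
contact_force: [-0.2, 0.6, -4.7]
finger_gap: 0.0267
```

>>> play_rows(rows=[[[0.0007,0,0,0,0],[0.0007,0,0,0,0],[0,0,0,0,0],[0,0,0,0,0]]])

```text
time_s: 37.45
eef_pos: [0.4884, 0.0829, 0.0923]
orientation: [54.5, 90.0, 29.8]
contact_force: [-0.8, -0.5, 1.9]
finger_gap: 0.0266
```

Contact again; releasing and rising.

>>> play_rows(rows=[[[0,0,0,0,0.03],[0,0,0,0,0.036],[0,0,0,0,0.05],[0,0,0,0,0.07],[0,0,0,0,0.07],[-0.01,0,0,0,0.07],[-0.02,0,0,0,0.075],[-0.025,0,0,0,0.0854],[-0.025,0,0,0,0.0854],[-0.025,0,0,0,0.0854],[-0.015,0,0,0,0.0854],[-0.005,0,0,0,0.0854]]])

```text
time_s: 38.65
eef_pos: [0.489, 0.0829, 0.2193]
orientation: [46.0, 89.8, 21.3]
contact_force: [-0.9, 0.3, 0.1]
finger_gap: 0.0857
```

>>> play_rows(rows=[[[-0.005,0,0,0,0.0854],[-0.01,0,0,0,0.0854],[-0.01,0,0,0,0.0854],[-0.005,0,0,0,0.0854],[0,0,0,0,0.0854],[0,0,0,0,0.0854]]])

```text
time_s: 39.25
eef_pos: [0.488, 0.0827, 0.2467]
orientation: [-154.8, 90.0, -179.5]
contact_force: [-1.0, -0.1, 0.2]
finger_gap: 0.0856
```

```bash
python3 - <<'E'
from h import *
from plant import r
delta()
im=r.get_image("wrist");im["fish"]=1
S=[(.4548,-.242),(.6103,.285),(.4888,.0825)]
c=[q for x,y in S for q in((x,y,.122,.014,(255,0,255)),(x,y,.013,.042,(255,255,0)))]
o=show(im,"",c);cv2.imwrite("pics/w11.png",cv2.resize(o,(800,500)))
s=r.get_image("side");o=show(s,"",c);cv2.imwrite("pics/s11.png",o[200:700,400:1000])
E
```

```text
t 39.25 p [0.488  0.0827 0.2467] rpy [-154.8   90.  -179.5] F [-1.  -0.1  0.2] gap 0.0856 j [-28.   2.  13. 102.  -0.  76.  51.] toolx [-3.e-04 -0.e+00 -1.e+00]
```

View pics/w11.png

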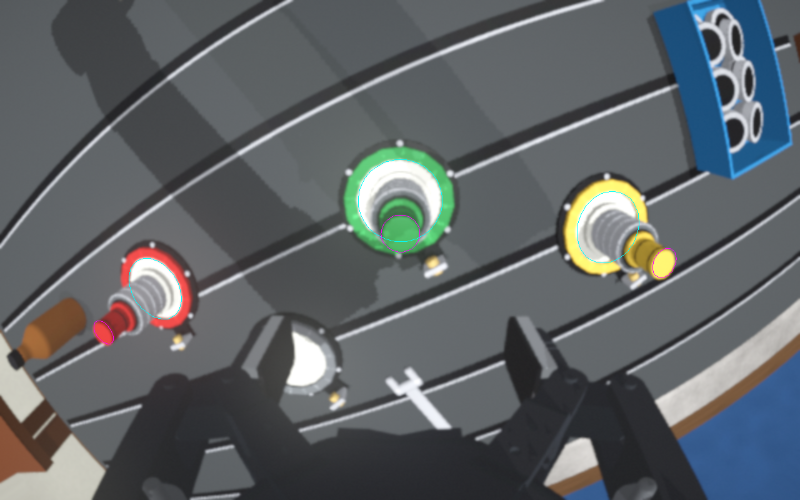

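View pics/s11.png

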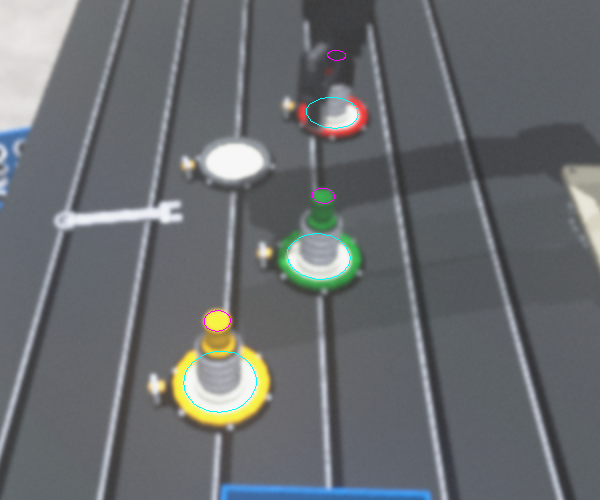

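All three stacks stand upright in their own stations. Their grip tops line up with the predicted 122 mm height in both views, and the grey station is empty. Bin, bottle and wrench look undisturbed.

```bash
python3 -c "
from plant import r
print(r.finish_job())"
```

```text
the job is handed in; nothing more can be done
None
```

All three stacks are now upright in the stations of their own colours, and I handed the job in at about 39 s of the 83 s allowed. Green waited on the grey station while yellow and then red went home, and then green went home too.

- **Final position:** The last wrist picture shows each stack's foot inside its rim. The grip tops match a fully seated height (122 mm above the deck) to within about 1–2 mm. The side picture agrees for green and yellow, but the gripper hid red's grip there, so red rests on the wrist pictures alone.
- **Grey station and bystanders:** The grey station is empty. The bin, bottle and wrench appear undisturbed, judged by eye only; I did not measure their positions.
- **Forces:** Each stack was lowered until the force reading showed contact before release. The highest reading I saw was about 10 N, at red's set-down, and the gripper was free and clear at the end.
- **Disagreements:** The cameras differed by up to 9 mm on the starting grip positions, mostly for green and red. I settled these with close wrist views before gripping. Those close views also read 2–3 mm off for the yellow and red grips, which the jaw opening easily covered.

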